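# Seat a plate on its parallels in the drilling vise

## Robot

A 7-joint arm with a two-finger parallel gripper is mounted at the origin on the work surface. World frame = base frame: x ahead of the robot, y to its left, z up, the work surface at z = 0. Lengths are in m, angles in rad, forces in N, time in s.
With the tool pointing down it reaches from about 0.375 to 0.925 m from the base axis. Payload 3.1 kg.
Tool frame: the origin (TCP) lies between the finger pads; the fingertips stand 19 mm ahead of it and the grasp point (between the pads) is the TCP; z points along the fingers, y is the direction in which the jaws open and shut (so a half turn about z gives the same grasp; the last joint's range is limited). The gripper opens to 85 mm and grips with 20 to 120 N. Pads are 22 mm wide; open, the fingers measure 114 mm over their backs; the gripper's body (76 mm by 85 mm) begins 54 mm behind the grasp point. The pads swing forward as they close: fully open they stand 13 mm farther back than shut.
Start: joints at [1.02, 0.383, 0.044, 1.598, -0.018, 1.161, -0.05], TCP at [0.284, -0.584, 0.25] pointing down, gripper open.
Joint ranges: [-2.61, 2.61], [-0.41, 2.15], [-1.48, 1.57], [0, 2.5], [-1.57, 4.71], [0.05, 1.97], [-2.85, 2.85]. Speed limits (rad/s): [2.79, 2.79, 3.14, 3.14, 3.14, 3.14, 3.14].

## Interface

Orientations are given as a unit quaternion [x, y, z, w].
In Python, from bench import move_ptp, movel, move_j, move_gripper, pause, inverse_kinematics, read_camera, camera_params, MotionError, sign_off, look_for, tip_of, read_time_s, read_qpos, read_joint_vel, read_effort, read_eef_pos, read_tcp_rot, read_ft_force, read_ft_torque, read_finger_gap gives the robot as it stands. Calls block until the motion is done:
- move_ptp(position, orientation): joint-space move of the TCP to a pose.
- movel(position, orientation=None, speed=0.15): straight line of the TCP; orientation=None keeps the orientation; speed is the mean speed in m/s.
- move_j(angles): joint-space move.
- move_gripper(opening, effort=None): finger opening in m; effort is the grip in N (None keeps the last); returns when the fingers have stopped.
- pause(seconds).
- inverse_kinematics(position, orientation): joint angles nearest the present ones, or None.
- read_camera(name): name is "scene" or "top"; returns the picture (400x640x3 uint8, red, green, blue); there is no depth.
- camera_params(name): a dict with "K" (3x3 intrinsics, pixels), "dist_coeffs" ([k1, k2, p1, p2, k3] as OpenCV has them; the pictures are not rectified), "camera_from_world" (4x4, takes a point from world to camera coordinates). Camera axes: x right, y down, z forward; pixel columns grow to the right and rows downward; lengths in m; the calibration is good to about 2 mm. A picture is of the moment at which its call begins. camera_params takes no time and is no camera call.
A pose or a line that the arm cannot do raises MotionError and nothing moves.
- sign_off(): hands the job in, once; it reports no verdict.
Trained networks look in the newest picture that a camera, given by its name, has taken for a name from the list of things; names that differ only in an ending like _2 or _b are one class to them, and where a whole thing is asked for, a point or a joint stands for the part that bears it (a point fixed in the world has none). Each returns a list of dicts, best first, with "confidence" (0 to 1); they miss things now and then, are a little off and sometimes report something else, mostly with a low value. They report only what shows in the picture. A call takes as long as a camera call. They do not tell look-alikes from the thing itself.
- look_for(camera, name): "at" ([column, row] in pixels, amid what is visible of it).
- tip_of(camera, name): "at" ([column, row] in pixels: a listed point, or the origin of a listed thing).
Readings, each from a call of its own:
- read_time_s(): time.
- read_qpos(): joint angles.
- read_joint_vel(): joint speeds.
- read_effort(): joint torques, N m.
- read_eef_pos(): TCP position.
- read_tcp_rot(): TCP orientation.
- read_ft_force(): force on the tool from outside, world axes, zero at the start.
- read_ft_torque(): the same for the moment, N m.
- read_finger_gap(): finger opening in m.
Only numpy, scipy, OpenCV 4.12 (cv2) and the standard library are available. Lean on these libraries where they do the work, as an engineer would, in place of code of your own. Each camera call takes 0.05 s, during which the arm holds its last target. There are 200 camera calls.

## Task

The aluminium plate in the vise rode up and went crooked when the jaw was tightened: with the wooden drift, not with the gripper itself, press or tap it down gently over both parallels until it is firmly seated and neither parallel can slide. Then stand the drift upright on the table again, clear of the vise, and only after that prove the seat by pushing lightly with a fingertip, lengthwise, on the end of the parallel beside the screw-side jaw: it must not budge. Leave the other things on the table where they are.

Things in the scene. Friction and masses are not known exactly. Their poses are not given: they have to be found in the camera images.
- vise_seat (a point): Point midway between the jaws of the grey drilling vise (fixed to the table on a plywood board 300 x 150 x 16 mm), 64 mm above the table: where the centre of the plate's underside lies when seated on the parallels' tops. Axes: x from the screw-side (moving) jaw to the fixed jaw, y lengthwise along jaws and parallels, z up. Screw and bar reach to x = -165 mm, all below this point.
- vise: The vise, same axes, origin on the table below that point. Bed, two flat steel strips under the parallels, 40 mm above the table, 110 mm long in y. Jaws 100 mm long in y, faces at x = -36 and +36 mm, tops 80 mm above the table.
- plate_top (a point): Centre of the top face of the aluminium plate, 64 (vise x) by 90 (vise y) by 26 mm thick, between the jaws; top 10 mm above the jaws when seated. Friction holds it wherever it is pushed; it can only move up and down and roll a little about vise y. It starts 4 to 8 mm too high, rolled 1 to 3 degrees, screw-side edge up.
- plate: The same plate, origin at the centre of its underside. 8 to 16 N moves it; once on both parallels it stops and the force rises steeply. The bed gives slightly (some 24 N/mm), so a last firm push of 20 to 26 N near its middle, reached steadily and not just as a passing peak, leaves it bearing on both parallels by itself; over 32 N marks it.
- parallel_screw_mid (a point): Centre (half-way up) of the steel parallel under the plate next to the screw-side jaw: 8 (x) by 170 (y) by 24 mm high, on edge on the bed, 22 mm from the vise's middle line; y lengthwise. Its ends stick out about 40 mm beyond the plate and 35 mm beyond the jaws, with only the board below their tips. Loose until the plate bears on it; a light push is 3 to 5 N along its length.
- parallel_fixed_mid (a point): Centre of the like parallel next to the fixed jaw: same size and posture, 22 mm from the middle line on the other side.
- drift_mid (a point): Point half-way up (55 mm) the turned wooden drift standing on the table: 110 mm high, about 130 g, foot 36 mm across and 32 mm high that does the tapping, tapering by 40 mm height to a round handle 27 mm across up to the flat top.
Things that resemble listed ones, but are neither listed nor needed, are in the scene too. Leave any pink look-alike of the part that bears parallel_screw_mid alone. Of the things that look like the part that bears drift_mid, the larger one is meant.

How it is judged:
By the outcome, as a careful person would: the job done as asked, in the order asked, and still so for the second after the job is handed in, with the robot touching nothing.
It also fails if it takes over 72 s, if anything falls off the work surface, if the arm or the gripper's body presses on something with over 40 N, if the wrist force passes 120 N, or if a joint passes its speed limit or range.

## Working session

There is one attempt and no reset: what is moved stays moved. The work goes in short steps, each a Python script; the robot and the scene stay as the last script left them, time stands still between calls to the robot, and variables do not carry over. Pictures are saved under pics/ and viewed, about 8 in all and at most 12, crops included, and the job is handed in when it is done.

```bash
mkdir -p pics; cat > h.py <<'E'
import numpy as np, cv2
from bench import *
def px2w(cam,px,z):
    p=camera_params(cam);K=np.array(p["K"]);T=np.array(p["camera_from_world"])
    u=cv2.undistortPoints(np.array([[px]],float),K,np.array(p["dist_coeffs"],float))[0,0]
    R,t=T[:3,:3],T[:3,3];d=R.T@np.array([u[0],u[1],1]);o=-R.T@t
    return o+d*(z-o[2])/d[2]
def w2px(cam,X):
    p=camera_params(cam);T=np.array(p["camera_from_world"])
    return cv2.projectPoints(np.array(X,float).reshape(-1,1,3),cv2.Rodrigues(T[:3,:3])[0],T[:3,3],np.array(p["K"]),np.array(p["dist_coeffs"],float))[0].reshape(-1,2)
def tri(pa,pb):
    # rays from scene & top
    A=[];b=[]
    for cam,px in (("scene",pa),("top",pb)):
        a=px2w(cam,px,0);c=px2w(cam,px,.2);d=(c-a)/np.linalg.norm(c-a)
        P=np.eye(3)-np.outer(d,d);A.append(P);b.append(P@a)
    A=np.vstack(A);b=np.hstack(b);x=np.linalg.lstsq(A,b,rcond=None)[0]
    return x,np.linalg.norm(A@x-b)
def save(cam,name,crop=None,scale=1):
    im=read_camera(cam)[:,:,::-1]
    if crop: im=im[crop[1]:crop[3],crop[0]:crop[2]]
    cv2.imwrite("pics/"+name,cv2.resize(im,None,fx=scale,fy=scale,interpolation=cv2.INTER_CUBIC))
E
cat > a.py <<'E'
from h import *
save("scene","s0.png");save("top","t0.png")
Z=dict(vise_seat=.064,vise=0,plate_top=.096,plate=.07,parallel_screw_mid=.052,parallel_fixed_mid=.052,drift_mid=.055)
for n in Z:
    for c in("scene","top"):
        for f in(tip_of,look_for):
            try:
                for r in f(c,n)[:4]: print(n,c,f.__name__,np.round(r["at"],1),round(r["confidence"],2),px2w(c,r["at"],Z[n]).round(4))
            except Exception as e: print(n,c,f.__name__,e)
print(read_time_s(),read_qpos(),read_tcp_rot(),read_ft_force())
E
python3 a.py
```

```text
vise_seat scene call [236.2 168.9] 0.72 [ 0.5747 -0.1565  0.064 ]
vise_seat scene call [232.3 166. ] 0.68 [ 0.5765 -0.174   0.064 ]
vise_seat scene call [242.8 179.1] 0.88 [ 0.5822 -0.1069  0.064 ]
vise_seat top call [449.1 139.5] 0.82 [ 0.5823 -0.166   0.064 ]
vise_seat top call [440.  158.8] 0.78 [ 0.5471 -0.1479  0.064 ]
vise scene call [236.7 188.8] 0.9 [ 0.5738 -0.1691  0.    ]
vise scene call [236.1 182.9] 0.79 [ 0.5631 -0.1943  0.    ]
vise top call [439.  146.7] 0.58 [ 0.5807 -0.1662  0.    ]
vise top call [442.2 159.7] 0.79 [ 0.5548 -0.1715  0.    ]
plate_top scene call [233.  158.3] 0.87 [ 0.5807 -0.1543  0.096 ]
plate_top scene call [231.6 159.9] 0.77 [ 0.5866 -0.1494  0.096 ]
plate_top top call [454.6 137. ] 0.83 [ 0.5803 -0.1654  0.096 ]
plate_top top call [454.7 139. ] 0.87 [ 0.5767 -0.1654  0.096 ]
plate scene call [233.4 166.7] 0.68 [ 0.5796 -0.1601  0.07  ]
plate scene call [232.1 161. ] 0.6 [ 0.5704 -0.1862  0.07  ]
plate top call [453.  140.6] 0.86 [ 0.579 -0.171  0.07 ]
plate top call [452.8 139. ] 0.61 [ 0.5819 -0.1708  0.07  ]
parallel_screw_mid scene call [369.
[... 670 characters left out ...]
59 0.055 ]
drift_mid scene call [235.9 190.8] 0.66 [ 0.6117 -0.0847  0.055 ]
drift_mid scene call [419.4 248.2] 0.63 [0.4087 0.2919 0.055 ]
drift_mid scene call [421. 251.] 0.78 [0.4119 0.2996 0.055 ]
drift_mid scene call [378.3 243.8] 0.69 [0.4656 0.2371 0.055 ]
drift_mid top call [230.5 212.8] 0.8 [0.4564 0.2343 0.055 ]
drift_mid top call [207.8 247. ] 0.72 [0.3952 0.2759 0.055 ]
drift_mid top call [232.6 210.6] 0.9 [0.4603 0.2305 0.055 ]
drift_mid top call [208.9 246.3] 0.47 [0.3964 0.2739 0.055 ]
1.5 [ 1.02022306  0.38289898  0.04388934  1.59790422 -0.01789776  1.16119948
 -0.04989029] [ 9.74476348e-01  2.24490194e-01  9.10286717e-06 -1.18892550e-05] [ 1.1584493  -0.2745667  -0.43283783]
```

View pics/s0.png

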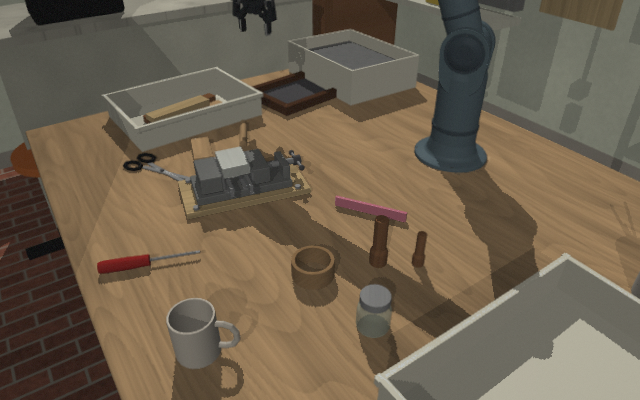

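View pics/t0.png

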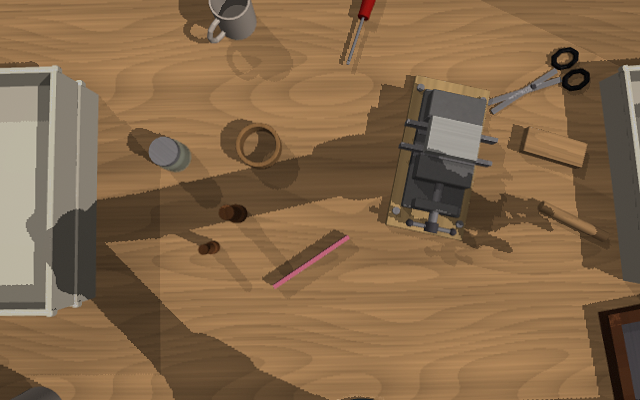

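The larger drift is at about (232,212) in the top view. The vise sits near (445,150) with its screw towards the robot, and the pink look-alike is at (310,260). I'll zoom in on the vise next.

```bash
python3 - <<'E'
from h import *
save("top","t1.png",(370,60,520,250),3.1)
save("scene","s1.png",(160,110,320,225),5)
for i in range(3):
    read_camera("top");read_camera("scene")
    a=tip_of("scene","drift_mid");b=tip_of("top","drift_mid")
    a=[r["at"] for r in a if abs(r["at"][0]-378)<12];b=[r["at"] for r in b if abs(r["at"][0]-231)<10]
    if a and b: print("drift",tri(a[0],b[0]))
    for n in("plate_top","vise_seat","parallel_fixed_mid","parallel_screw_mid"):
        a=[r["at"] for r in tip_of("scene",n) if r["at"][0]<300];b=[r["at"] for r in tip_of("top",n) if r["at"][0]>380]
        if a and b: print(n,tri(a[0],b[0]))
        if b: print(n,b[0])
E
```

```text
drift (array([0.45390697, 0.22949282, 0.0511373 ]), np.float64(0.002817893319103641))
plate_top (array([ 0.57847649, -0.16166603,  0.10623806]), np.float64(0.005295490279529146))
plate_top [455.8, 135.0]
drift (array([0.45389689, 0.23340216, 0.0504625 ]), np.float64(0.0013448787205639114))
plate_top (array([ 0.58284377, -0.1676331 ,  0.09582317]), np.float64(0.0024480936213304113))
plate_top [456.4, 134.7]
vise_seat (array([ 0.57550755, -0.16946068,  0.06109553]), np.float64(0.009082842202503097))
vise_seat [452.8, 140.5]
drift (array([0.45734171, 0.23478777, 0.04963368]), np.float64(0.005145206812655206))
plate_top (array([ 0.57970536, -0.17186377,  0.0946706 ]), np.float64(0.002286409517460218))
plate_top [457.5, 138.2]
vise_seat (array([ 0.58227026, -0.16309837,  0.0679585 ]), np.float64(0.007888173369689678))
vise_seat [450.1, 136.5]
```

View pics/t1.png

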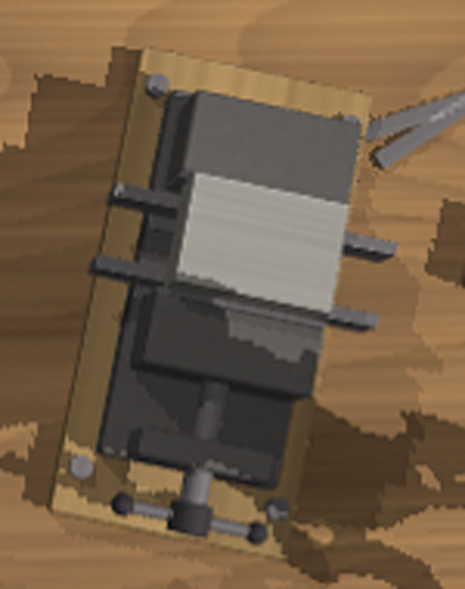

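View pics/s1.png

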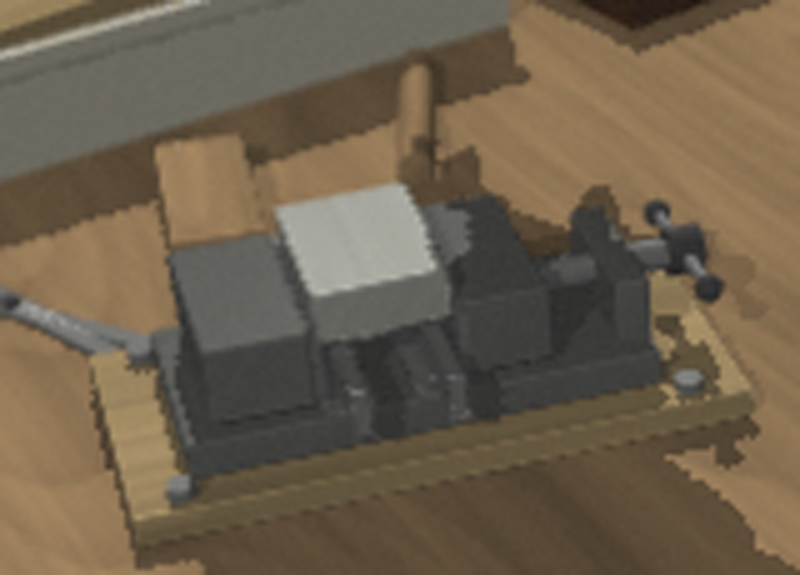

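```bash
python3 - <<'E'
from h import *
f=lambda x,y,z:px2w("top",(370+x/3.1,60+y/3.1),z)
B=np.array([f(142,48,.016),f(372,97,.016),f(283,557,.016),f(52,508,.016)])
print("board",B.round(4),B.mean(0).round(4))
P=np.array([f(195,171,.097),f(350,205,.097),f(328,312,.102),f(177,277,.102)])
print("plate",P.round(4),P.mean(0).round(4))
F=np.array([f(117,190,.064),f(396,248,.064)]);S=np.array([f(93,263,.064),f(377,320,.064)])
print("par",F.round(4),S.round(4),((F+S)/2).round(4), np.mean(F+S,0)/2)
for v in(B[0]-B[3],B[1]-B[2],B[0]-B[3],P[0]-P[3],P[1]-P[2]): print(np.degrees(np.arctan2(v[1],v[0])),np.linalg.norm(v))
for v in(B[0]-B[1],B[3]-B[2],P[0]-P[1],P[3]-P[2],F[0]-F[1],S[0]-S[1]): print("y",np.degrees(np.arctan2(v[1],v[0]))-90,np.linalg.norm(v))
q0=read_tcp_rot();from scipy.spatial.transform import Rotation as R
print(R.from_quat(q0).as_matrix().round(3))
E
```

```text
board [[ 0.7196 -0.1213  0.016 ]
 [ 0.6861 -0.2664  0.016 ]
 [ 0.3978 -0.1978  0.016 ]
 [ 0.4308 -0.0557  0.016 ]] [ 0.5586 -0.1603  0.016 ]
plate [[ 0.6192 -0.1285  0.097 ]
 [ 0.5986 -0.2157  0.097 ]
 [ 0.5372 -0.1985  0.102 ]
 [ 0.5582 -0.1147  0.102 ]] [ 0.5783 -0.1643  0.0995]
par [[ 0.617  -0.0914  0.064 ]
 [ 0.58   -0.2555  0.064 ]] [[ 0.5739 -0.0759  0.064 ]
 [ 0.5375 -0.2422  0.064 ]] [[ 0.5955 -0.0836  0.064 ]
 [ 0.5588 -0.2489  0.064 ]] [ 0.5771056  -0.16625345  0.064     ]
-12.79442515078964 0.29615021694886284
-13.401950327310358 0.2963588864684467
-12.79442515078964 0.29615021694886284
-12.720424281702966 0.06275061050021868
-15.665146109436433 0.0638848295568137
y -12.974276301771198 0.1489621596919671
y -13.053596047193281 0.1458205899947395
y -13.331687559129392 0.08968510077963537
y -14.053290917171083 0.0864315284975258
y -12.710039776777208 0.16824267869700224
y -12.340633806329791 0.17028400045555983
[[ 0.899  0.438  0.   ]
 [ 0.438 -0.899  0.   ]
 [ 0.    -0.    -1.   ]]
```

```bash
cat >> h.py <<'E'
from scipy.spatial.transform import Rotation as R
def quat(a): return (R.from_euler('z',a,degrees=True)*R.from_euler('x',180,degrees=True)).as_quat()
C=np.array([.578,-.165]);YAW=-13.0
EX=np.array([np.cos(np.radians(YAW)),np.sin(np.radians(YAW))]);EY=np.array([-EX[1],EX[0]])
def V(x,y,z): return np.array([*(C+EX*x+EY*y),z])
def F(n=5): return np.mean([read_ft_force() for _ in range(n)],0)
D=np.array([.458,.233])
E
python3 - <<'E'
from h import *
q=quat(-35)
t=read_time_s();print(t,F(),np.std([read_ft_force() for _ in range(20)],0),read_time_s())
move_gripper(.06,40);print(read_time_s())
move_ptp([*D,.20],q);print(read_time_s())
movel([*D,.080],q,speed=.12);print(read_time_s(),read_eef_pos(),F())
save("scene","s2.png",(320,150,480,290),4)
E
```

```text
3.4 [ 0.3502463   0.05295272 -0.26813561] [5.55111512e-17 1.38777878e-17 5.55111512e-17] 3.4
3.775
6.7167
7.8667 [0.45873877 0.23328039 0.08069093] [-0.29321877  0.60009971  0.57961876]
```

View pics/s2.png

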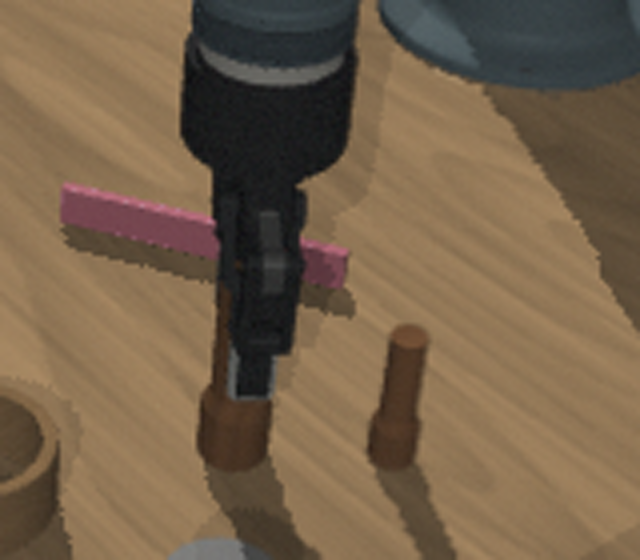

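```bash
python3 - <<'E'
from h import *
f=lambda x,y,z:px2w("scene",(320+x/4,150+y/4),z)
print(f(233,457,0),f(236,396,.032),w2px("scene",[[*D,0],[*D,.032]]))
d=f(233,457,0)[:2]-read_eef_pos()[:2]; tx=R.from_quat(read_tcp_rot()).as_matrix(); print("tool x,y offs",d@tx[:2,0],d@tx[:2,1])
E
```

```text
[0.46117152 0.23801    0.        ] [0.45572058 0.23014955 0.032     ] [[377.85764342 262.25300914]
 [379.04618935 250.20382039]]
tool x,y offs -0.000700164757314848 -0.005121399452301815
```

```bash
python3 - <<'E'
from h import *
move_gripper(.02,60);print(read_time_s(),read_finger_gap(),F(),read_eef_pos())
movel([*D,.11],speed=.08)
save("scene","s3.png",(320,120,480,290),3.5)
movel([*D,.24],speed=.2)
print(read_time_s(),read_finger_gap(),F())
E
```

```text
8.3167 0.025840915459054772 [-0.5249638  -0.18520904  2.59826946] [0.4582739  0.23320087 0.08043412]
9.6917 0.02567716999143788 [-1.16141051 -0.59566436 -2.13372873]
```

View pics/s3.png

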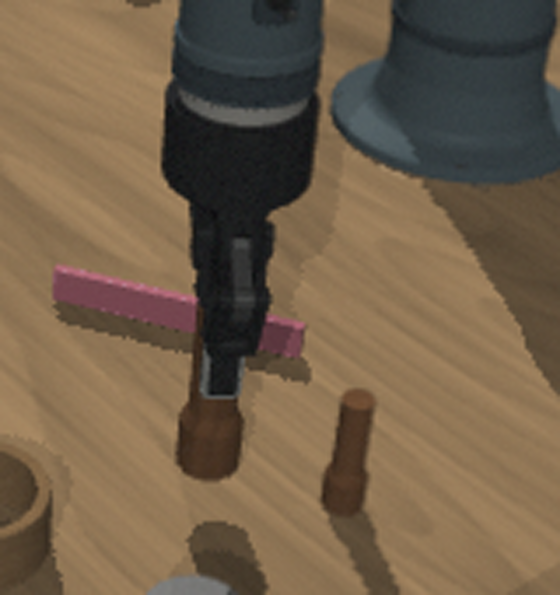

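The drift is gripped and hangs upright, foot at about (208,450) in the crop. Next I press at low force, logging as I go: first over the screw-side parallel, then the fixed side.

```bash
cat >> h.py <<'E'
import time
def Fz(n=4,dt=.02):
    s=[]
    for _ in range(n): s.append(read_ft_force()[2]); pause(dt)
    return float(np.mean(s))
def press(x,y,z0,q,stop,step,base,zmin,log=True,dt=.02):
    z=z0;out=[]
    while z>zmin:
        z-=step; movel(V(x,y,z),q,speed=.02)
        f=Fz(3,dt)-base; out.append((round(1e3*read_eef_pos()[2],2),round(f,1)))
        if f>stop: break
    if log: print(out[-14:])
    return z,f
E
python3 - <<'E'
from h import *
f=lambda x,y,z:px2w("scene",(320+x/3.5,120+y/3.5),z)
print("foot",f(209,465,.03),f(209,415,.062))
q=quat(-35)
move_ptp(V(-13,0,.24)*[1,1,1] if 0 else V(-.013,0,.24),q);print(read_time_s())
movel(V(-.013,0,.188),q,speed=.12)
pause(.2);b=Fz(6);t=read_time_s()
print(t,b,read_eef_pos())
z,f_=press(-.013,0,.188,q,5,.001,b,.176)
print(z,f_,read_time_s())
save("scene","s4.png",(150,60,330,225),4)
E
```

```text
foot [0.46044436 0.23817714 0.03      ] [0.45898466 0.23271289 0.062     ]
11.2083
12.0917 -1.3634190009163307 [ 0.5657166  -0.16232945  0.18873191]
[(np.float64(187.0), 0.1), (np.float64(185.92), 0.3), (np.float64(184.93), -0.1), (np.float64(183.96), 0.3), (np.float64(182.95), 0.2), (np.float64(181.96), 0.1), (np.float64(180.95), 0.2), (np.float64(179.96), -0.3), (np.float64(178.95), -0.2), (np.float64(177.96), 0.0), (np.float64(177.11), 0.7), (np.float64(176.58), 5.5)]
0.176 5.543588103351907 15.6917
```

View pics/s4.png

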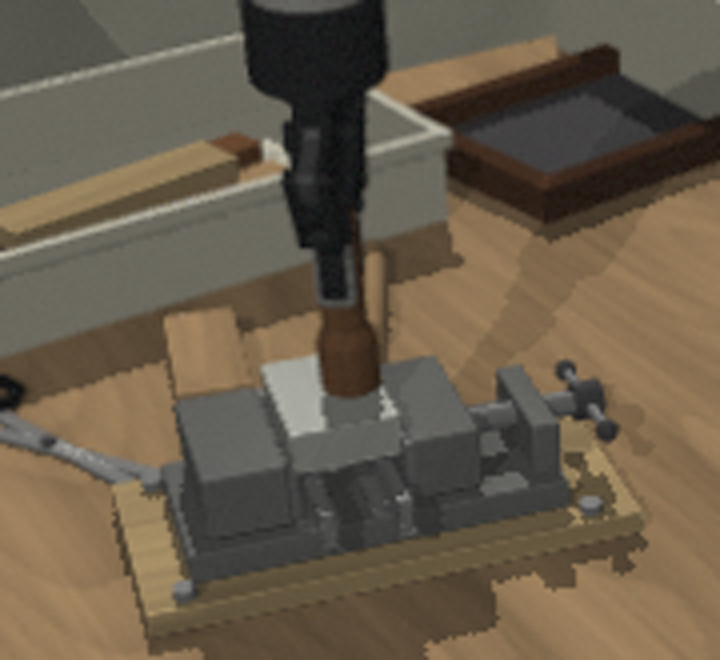

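```bash
python3 - <<'E'
from h import *
q=quat(-35);b=-1.36
z,f=press(-.013,0,.176,q,16.5,.0004,b,.167,dt=.01)
print("screw",z,f,read_time_s(),read_ft_force(),read_finger_gap())
E
```

```text
[(np.float64(172.82), 7.4), (np.float64(172.4), 7.7), (np.float64(172.04), 8.0), (np.float64(171.62), 7.6), (np.float64(171.23), 7.7), (np.float64(170.84), 7.4), (np.float64(170.51), 8.6), (np.float64(170.36), 9.6), (np.float64(170.28), 10.5), (np.float64(170.22), 12.2), (np.float64(170.13), 13.5), (np.float64(170.07), 15.1), (np.float64(169.98), 16.2), (np.float64(169.94), 17.8)]
screw 0.16679999999999973 17.792163790699103 22.0667 [-5.30136533  3.02289189 17.28972419] 0.025715119513318993
```

```bash
python3 - <<'E'
from h import *
q=quat(-35)
movel(V(-.013,0,.176),q,speed=.05)
movel(V(.013,0,.176),q,speed=.08);pause(.15);b=Fz(6,.01);print("base",b,read_eef_pos())
z,f=press(.013,0,.1725,q,16.5,.0006,b,.164,dt=.01)
print("fixed",z,f,read_time_s())
movel(V(.013,0,.176),q,speed=.05)
movel(V(0,0,.176),q,speed=.08);pause(.15);b=Fz(6,.01);print("base",b,read_eef_pos())
movel(V(0,0,.171),q,speed=.04)
z,f=press(0,0,.171,q,16,.0006,b,.164,dt=.01)
print("mid",z,f,read_time_s())
E
```

```text
base -1.5571859997208632 [ 0.59008207 -0.16793124  0.17583846]
[(np.float64(171.72), -0.2), (np.float64(171.33), 0.4), (np.float64(170.66), 0.2), (np.float64(170.09), 0.1), (np.float64(170.01), 3.7), (np.float64(169.93), 6.9), (np.float64(169.88), 8.9), (np.float64(169.82), 11.0), (np.float64(169.79), 13.2), (np.float64(169.74), 15.4), (np.float64(169.69), 17.4)]
fixed 0.1659000000000001 17.357063162264907 26.2083
base -1.1262697191322004 [ 0.57834489 -0.16497561  0.17591541]
[(np.float64(170.43), -0.3), (np.float64(170.06), 0.6), (np.float64(170.0), 5.6), (np.float64(169.96), 8.9), (np.float64(169.94), 10.3), (np.float64(169.9), 12.6), (np.float64(169.89), 15.9), (np.float64(169.8), 18.0)]
mid 0.1662000000000001 18.01096575429878 29.5417
```

```bash
python3 - <<'E'
from h import *
q=quat(-35);b=-1.13
print(Fz(6,.03)-b)
z,f=press(0,0,.1662,q,22.6,.0002,b,.1635,dt=.02)
s=[]
for _ in range(20): pause(.03); s.append(round(read_ft_force()[2]-b,1))
print(z,f,s,read_eef_pos(),read_time_s())
E
```

```text
17.643789520513675
[(np.float64(169.8), 18.8), (np.float64(169.8), 19.8), (np.float64(169.78), 19.8), (np.float64(169.73), 21.1), (np.float64(169.7), 21.8), (np.float64(169.68), 22.3), (np.float64(169.64), 22.7)]
0.16479999999999995 22.74540429645032 [np.float64(22.7), np.float64(23.1), np.float64(23.6), np.float64(22.5), np.float64(22.4), np.float64(23.7), np.float64(22.4), np.float64(22.0), np.float64(22.5), np.float64(22.1), np.float64(24.0), np.float64(22.2), np.float64(21.8), np.float64(22.4), np.float64(23.2), np.float64(23.4), np.float64(22.4), np.float64(22.8), np.float64(23.0), np.float64(23.0)] [ 0.57885163 -0.16587989  0.16962825] 32.5083
```

Held steadily at about 22.7 N. Next the drift goes back to where it stood.

```bash
python3 - <<'E'
from h import *
q=quat(-35)
movel(V(0,0,.24),q,speed=.12)
move_ptp([*D,.20],q)
movel([*D,.086],speed=.12);pause(.1);b=Fz(4,.01);z=.086
while z>.074:
    z-=.0008;movel([*D,z],speed=.02);f=Fz(2,.01)-b
    if f>2: break
print(z,f,read_eef_pos(),read_time_s())
move_gripper(.06);pause(.1)
movel([*D,.20],speed=.12);print(read_time_s())
save("scene","s5.png",(150,110,470,290),2.5)
E
```

```text
0.07960000000000003 7.000789190484342 [0.45833956 0.23295224 0.08045191] 38.1917
39.8667
```

View pics/s5.png

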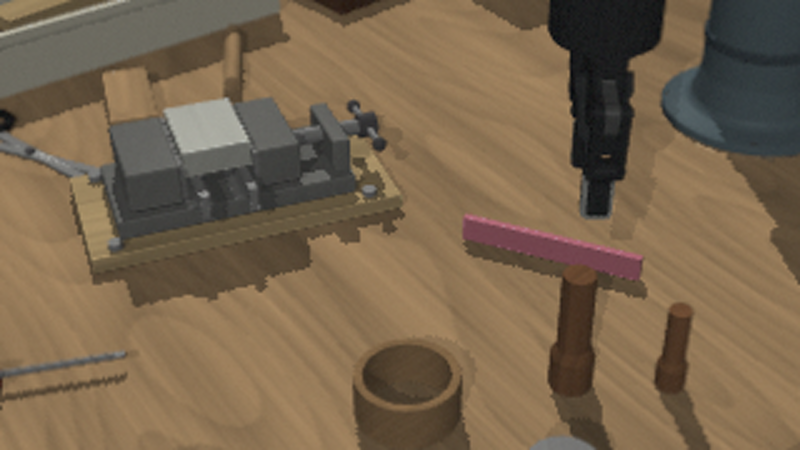

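Drift stands upright at about (573,330) in the crop, the plate looks level, and nothing else has moved. Next is the proof push.

```bash
cat > push.py <<'E'
from h import *
q=quat(-13)
move_gripper(0.0,30)
move_ptp(V(-.022,.140,.16),q)
movel(V(-.022,.140,.063),q,speed=.12);pause(.2)
e3=np.array([*EY,0])
def Fy(n=3):
    s=[]
    for _ in range(n): s.append(read_ft_force()@e3); pause(.015)
    return np.mean(s)
b=Fy(8);print(b,read_eef_pos(),read_finger_gap(),read_time_s())
y=.116;movel(V(-.022,y,.063),q,speed=.06);log=[]
pos=lambda:round(1e3*float((read_eef_pos()[:2]-C)@EY),2)
while y>.086:
    y-=.0012 if not log or log[-1][1]<1.5 else .0004
    movel(V(-.022,y,.063),q,speed=.02);f=Fy();log.append((pos(),round(f,1)))
    if f>3.8: break
print(log[-14:],y,read_time_s())
h=[(pos(),round(Fy(2)-0*b,1)) for _ in range(8)]
print(h)
save("scene","s6.png",(170,60,330,225),4)
E
sed -i 's/f=Fy();/f=Fy()-b;/; s/Fy(2)-0\*b/Fy(2)-b/' push.py
python3 push.py
```

```text
0.23799448428573558 [ 0.58839486 -0.02357291  0.06349865] 7.596216192321271e-05 42.925
[(112.34, np.float64(-0.1)), (111.12, np.float64(-0.2)), (109.94, np.float64(-0.6)), (108.72, np.float64(-0.2)), (107.53, np.float64(0.0)), (106.32, np.float64(-0.3)), (105.1, np.float64(-0.6)), (103.92, np.float64(-0.5)), (102.72, np.float64(-0.3)), (101.52, np.float64(-0.2)), (100.34, np.float64(0.0)), (99.12, np.float64(-0.8)), (98.62, np.float64(0.6)), (98.5, np.float64(3.9))] 0.0967999999999999 48.275
[(98.5, np.float64(4.4)), (98.48, np.float64(4.8)), (98.46, np.float64(4.9)), (98.48, np.float64(4.8)), (98.46, np.float64(4.8)), (98.46, np.float64(4.5)), (98.44, np.float64(5.2)), (98.46, np.float64(4.7))]
```

View pics/s6.png

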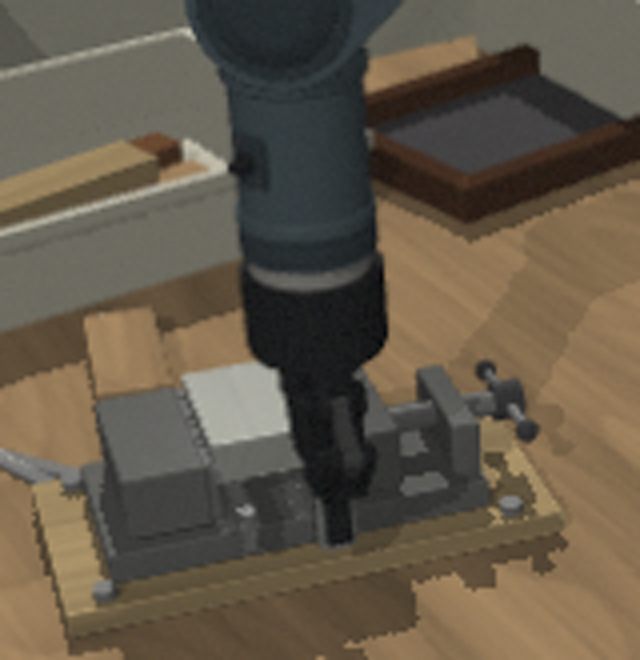

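The fingertip is on the end of the screw-side parallel, at about (335,530). The fixed-side parallel's end at (247,512) is clear of it. Position stayed within about 0.05 mm at 4–5 N. I'll retreat and hand in.

```bash
python3 - <<'E'
from h import *
q=quat(-13)
movel(V(-.022,.135,.063),q,speed=.08)
movel(V(-.022,.135,.24),q,speed=.15);pause(.3)
read_camera("top");read_camera("scene")
print([r["at"] for r in tip_of("top","drift_mid")],[r["at"] for r in tip_of("scene","drift_mid")],[r["at"] for r in look_for("scene","plate")])
print(read_time_s(),F());sign_off()
E
```

```text
[[207.0, 247.4], [232.1, 213.2]] [[417.5, 248.6], [379.3, 241.8], [223.0, 172.1]] [[232.2, 164.0]]
51.1 [-0.65218908 -0.84297796  0.1210595 ]
the job is handed in; nothing more can be done
```

I seated the plate with the larger wooden drift, stood the drift back where it came from, proved the seat, and handed the job in at about 51 s.

- **Pressing:** I pressed over the screw-side parallel, then the fixed-side one, each until the force rose steeply to about 17–18 N. I then pushed at the middle and held it for about 0.6 s at 22–24 N.
- **Drift:** it is upright on its original spot, confirmed in a picture and again by the detector just before hand-in. It met the table at about 7 N, a little firmer than the 2 N I aimed for.
- **Proof push:** a closed fingertip on the end of the screw-side parallel held 4–5 N lengthwise for about a quarter second, with one reading of 5.2 N. The fingertip moved less than 0.1 mm, so the parallel did not budge.

No check failed. I did not see anything else on the table move, though the last pictures covered only part of it.

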